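# Unpin the spring-jaw board holder and hold it open at the preset index

## Task

The next circuit board is ready to go into the spring-jaw board holder: draw the locking pin out of its bore and park it upright in the fork at the side of the holder, its collar resting on the fork, and let go of it. Then pull the jaw open by its handle against the spring until the jaw's pointer stands opposite the pointer of the preset index on the rule, and keep holding it there with the gripper so that I can lay the board in: finish while still holding, do not let go. Do not shift the index, and leave the other things on the bench where they lie.

Things in the scene. Friction and masses are not known exactly. Their poses are not given: they have to be found in the camera images.
- holder: board holder, fixed; base plate 240 (x) x 120 (y) x 15 high. Origin: centre of its underside, on the bench. x: slide direction, from the handle (-x end, nearest the robot; yaw up to 0.4 rad) to the fixed jaw (x 95 to 117 mm); y left, z up. End block x -80 to -36. Jaws and end block: y -50 to 50, tops 47 mm above the bench. Rule with 5 mm graduations on the +y side, 16 mm up
- jaw: the holder's moving part: jaw, flat drawbar through the end block, handle. Frame equals the holder's when shut (start); slides along its -x up to 65 mm. A spring always pulls it shut: 6 N shut, 12 N at 50 mm. Shut, the jaw faces are 36 mm apart; boards rest on 6 mm ledges on both jaws, so opened too little a board will not go in, too far it falls through
- handle_bar (a point): middle of the jaw's handle bar, on its axis: black, 14 mm thick, 68 mm free length along the holder's y between two posts, 68 mm above the bench, free beneath it down to 37 mm. At the start 70 mm clear of the end block (towards -x). Moves with the jaw. Axes as the holder's
- jaw_tip (a point): sharp end of the jaw's pointer: a small dark steel tongue on the sliding jaw's +y side, pointing to +y, 26 mm up. Moves with the jaw. Axes as the holder's
- index_tip (a point): sharp end of the preset index's pointer, which points to -y: small dark clamp block 12x20x12 mm with a steel screw, on the rule; at the start 28 to 50 mm from jaw_tip towards -x (the handle). The jaw is right when both tips have the same x in the holder. Friction of 15 N holds the index; it must stay where it is
- pin: loose steel locking pin, upright in the end block's bore and through the drawbar: locks the jaw, lifts straight up freely. Origin: on its axis, underside of the collar; z up. Shank 8 mm thick, 30 mm long below the origin, tapered tip; collar 26 mm wide, 4 thick; ribbed black knob 20 mm wide from 4 to 33 mm above the origin. About 60 g
- bore (a point): centre of the bore's mouth on top of the end block, 47 mm above the bench (holder x -58, y 0); 9.5 mm wide. The pin's origin is here at the start
- notch (a point): where the pin's origin is when parked: in the steel fork on the end block's -y side, 6 mm thick, top 47 mm above the bench. Slot 12 mm wide (in the holder's x), open above, below and to -y; it runs from 8 mm on this point's +y side to 20 mm on its -y side. Prongs 14 mm wide. Only the bench is below. Axes as the holder's
- flux_brush: wooden-handled flux brush lying beside the rule side of the holder, 124x10x10 mm, loose, a bystander to be left alone. Origin: centre of its underside
- spudger: dark flat plastic prying stick lying beside the fork side of the holder, 142x12x4 mm, loose, a bystander to be left alone. Origin: centre of its underside
- screwdriver_2: small green-handled screwdriver lying near the handle, 130x15x17 mm, loose, a bystander to be left alone. Origin: centre of its underside
- battery_1: small black cylindrical battery cell lying near the fixed jaw, 50x15x15 mm, loose, a bystander to be left alone. Origin: centre of its underside
- tweezers_2: steel tweezers to the left, 126x12x10 mm, loose, a bystander to be left alone. Origin: centre of its underside
- side_cutters: red-handled side cutters to the left, 114x44x10 mm, loose, a bystander to be left alone. Origin: centre of its underside
- rosin_tin: small round yellowish tin to the left, 45x45x18 mm, loose, a bystander to be left alone. Origin: centre of its underside

How it is judged:
By the outcome, as a careful person would: the job done as asked, in the order asked, and still so for the second after the job is handed in, while the arm keeps its last pose, push and grip.
It also fails if it takes over 45 s, if anything falls off the work surface, if the arm or the gripper's body presses on something with over 40 N, if the wrist force passes 120 N, or if a joint passes its speed limit or range.

## Robot

A 6-joint arm with a two-finger parallel gripper is mounted at the origin on a cart in front of the work surface, level with it; the furniture and walls round the work are solid. World frame = base frame: x ahead of the robot, y to its left, z up, the work surface at z = 0. Lengths are in mm, angles in rad, forces in N, time in s.
With the tool pointing down it reaches from about 350 to 975 mm from the base axis. Payload 7.1 kg.
Tool frame: the origin (TCP) lies on the centre line of the jaws, within the pads' length; the fingertips stand 17 mm ahead of it and the grasp point (between the pads) lies 2 mm behind it (tip_extent is the distance from the TCP to the fingertips, in mm); z points along the fingers, y is the line along which they close (so a half turn about z gives the same grasp; the last joint's range is limited). The gripper opens to 88 mm and grips with 3 to 60 N. Pads are 20 mm wide; open, the fingers measure 115 mm over their backs; the gripper's body (75 mm by 178 mm) begins 61 mm behind the grasp point.
Start: joints at [1.089, 0.423, 1.63, -0, 1.089, -0.019], TCP at [279.002, 559.252, 239.675] pointing down, gripper open.
Joint ranges: [-3, 3], [-0.9, 2.11], [0.09, 2.58], [-1.31, 4.45], [0.11, 2.69], [-2.54, 2.54]. Speed limits (rad/s): [2.39, 2.39, 3.01, 3.14, 3.14, 3.14].

## Interface

Orientations are given as a rotation vector (axis times angle).
In Python, from workcell import get_obs, get_image, camera_model, close_job, look_for, outline_of, pinpoint, tip_extent gives the robot as it stands.
- The arm moves only by the shell command python3 -m jog 'ROWS'. ROWS is text: rows parted by semicolons, each of 7 numbers parted by spaces: the shift along the tool's x, y, z as a fraction of full scale, then the turn, a rotation vector about the tool's x, y, z as a fraction of full scale, then the closure, from -1 (fully open) to 1 (shut). A call has 1 to 8 rows; each row is the pose to reach, as a shift and turn from the pose commanded when the call began, along the tool's axes at that moment; what a row does not reach only later rows make up. Full scale, the value 1, is 0.2 m for a shift and 30 degrees for a turn. A row lasts 1/10 s, in which the tool goes at most 50 mm and 8.59 degrees, less where a joint would pass 70% of its speed; a pose out of reach is approached as far as the arm can. A call with a number of a shift or a turn outside -1 to 1 is refused whole. A call with a gripper value outside its range is refused whole. The fingers move at their own pace and stop on an object; the grip force is fixed at half the most. Time passes only in rows, so rows that repeat a pose let the fingers close. It gives the time, the measured TCP pose, the force, the opening and the grip force at its end, in the units of the state.
- get_obs(): the state, without advancing time (a new reading comes with each control period).
- get_image(name): name is "scene" or "top"; returns the picture (384x512x3 uint8, red, green, blue); there is no depth.
- camera_model(name): a dict with "fx", "fy", "cx", "cy" (pixels), "dist_coeffs" ([k1, k2, p1, p2, k3] as OpenCV has them; the pictures are not rectified), "origin" and "orientation" of the camera in the world. Camera axes: x right, y down, z forward; pixel columns grow to the right and rows downward; lengths in mm; the calibration is good to about 2 mm. A picture is of the moment at which its call begins. camera_model takes no time and is no camera call.
- close_job(): hands the job in; it is judged then, once.
Trained networks look in the newest picture that a camera, given by its name, has taken for a name from the list of things; names that differ only in an ending like _2 or _b are one class to them, and where a whole thing is asked for, a point or a joint stands for the part that bears it (a point fixed in the world has none). Each returns a list of dicts, best first, with "confidence" (0 to 1); they miss things now and then, are a little off and sometimes report something else, mostly with a low value. They report only what shows in the picture. A call takes as long as a camera call.
- look_for(target, camera): "xyz" ([x, y, z] in mm, in the coordinates of the camera as it stood for that picture, good to about 4 mm: the middle of the surface that is visible of it).
- outline_of(target, camera): "mask" (384x512 bool, what is visible of it).
- pinpoint(target, camera): "xyz" ([x, y, z] in mm, in the coordinates of the camera as it stood for that picture, good to about 4 mm: a listed point, or the origin of a listed thing).
The state is a dict: "t": time; "qpos": joint angles; "qvel": joint speeds; "joint_torque": joint torques, N m; "ee_pos": TCP position; "orientation": TCP orientation; "ft_force": force on the tool from outside, world axes, zero at the start; "moment": the same for the moment, N m; "width": finger opening in mm; "grasp_force": force on a finger pad.
Only numpy, scipy, OpenCV 4.12 (cv2) and the standard library are available. Lean on these libraries where they do the work, as an engineer would, in place of code of your own. Each camera call takes 0.05 s, during which the arm holds its last target. There are 200 camera calls.

## Working session

There is one attempt and no reset: what is moved stays moved. The work goes in short steps, Python scripts to look and compute and a shell command to move; the robot and the scene stay as the last step left them, time stands still between calls to the robot, and variables do not carry over. Pictures are saved under pics/ and viewed, at most 10 in all, crops included, and the job is handed in when it is done.

```bash
mkdir -p pics
cat > h.py <<'E'
import numpy as np, cv2
from scipy.spatial.transform import Rotation as R
from workcell import *
def cam(n):
    m=camera_model(n); o=np.array(m["orientation"],float)
    Rm=o if o.shape==(3,3) else R.from_rotvec(o).as_matrix()
    K=np.array([[m["fx"],0,m["cx"]],[0,m["fy"],m["cy"]],[0,0,1]])
    return K,np.array(m["dist_coeffs"],float),np.array(m["origin"],float),Rm
def ray(n,uv):
    K,d,o,Rm=cam(n); p=cv2.undistortPoints(np.array([[uv]],float),K,d)[0,0]
    v=Rm@np.array([p[0],p[1],1]); return o,v/np.linalg.norm(v)
def atz(n,uv,z):
    o,v=ray(n,uv); return o+v*(z-o[2])/v[2]
def proj(n,P):
    K,d,o,Rm=cam(n); q,_=cv2.projectPoints((np.atleast_2d(P)-o)@Rm,np.zeros(3),np.zeros(3),K,d); return q[:,0]
def tri(a,b):
    (o1,v1),(o2,v2)=ray(*a),ray(*b)
    s=np.linalg.lstsq(np.c_[v1,-v2],o2-o1,rcond=None)[0]
    p,q=o1+s[0]*v1,o2+s[1]*v2; return (p+q)/2,np.linalg.norm(p-q)
def world(n,x):
    _,_,o,Rm=cam(n); return o+Rm@np.array(x)
def save(n,f):
    im=get_image(n); cv2.imwrite(f,im[:,:,::-1]); return im
E
python3 - <<'E'
from h import *
np.set_printoptions(precision=1,suppress=True)
for n in("scene","top"):
    im=save(n,f"pics/{n}0.png"); print(n,camera_model(n))
    for t in("holder","handle_bar","jaw_tip","index_tip","pin","bore","notch"):
        for r in pinpoint(t,n)[:2]:
            w=world(n,r["xyz"]); print(t,w,proj(n,w)[0],round(r["confidence"],2))
print(get_obs())
E
```

```text
scene {'fx': 368.2835156134324, 'fy': 368.2835156134324, 'cx': 254.51045250070533, 'cy': 185.18136944337334, 'dist_coeffs': array([0., 0., 0., 0., 0.]), 'origin': array([ 214.6, -650.8,  514. ]), 'orientation': array([-2. ,  0.5, -0.3])}
holder [620.9  44.4  -3.8] [275.9 212.1] 0.89
handle_bar [469.   17.2  69.3] [224.3 206.8] 0.62
jaw_tip [656.9 119.6  25.6] [274.3 186.6] 0.78
index_tip [624.6 113.1  23.8] [265.  190.7] 0.4
pin [559.9  34.8  47.3] [256.6 202.3] 0.68
bore [562.9  35.2  50.2] [257.6 200.9] 0.87
notch [574.  -39.6  51.7] [276.6 214.4] 0.91
top {'fx': 493.18296032725067, 'fy': 493.18296032725067, 'cx': 261.45284480984435, 'cy': 188.36624801162665, 'dist_coeffs': array([-0.2,  0. ,  0. ,  0. ,  0. ]), 'origin': array([ 479.8,   82. , 1143.9]), 'orientation': array([-2.2,  2.2, -0.1])}
holder [618.9  48.3   0.3] [274.2 173.3] 0.74
holder [ 496.  -135.7    2.3] [352.2 227.6] 0.42
handle_bar [471.8  14.9  67.9] [289.1 237. ] 0.77
jaw_tip [655.8 121.8  26.2] [242.9 155.1] 0.74
index_tip [625.4 117.5  25.2] [244.4 168.4] 0.61
pin [561.8  37.4  48.3] [279.3 196.2] 0.53
bore [565.8  33.9  45.4] [280.8 194.5] 0.97
notch [580.3 -40.9  48.5] [314.4 188.8] 0.73
{'t': 0.8, 'qpos': array([ 1.1,  0.4,  1.6,  0. ,  1.1, -0. ]), 'qvel': array([ 0., -0., -0.,  0.,  0., -0.]), 'joint_torque': array([ -0. , -54.5, -27.4,   0.1,   0. ,  -0. ]), 'ee_pos': array([279. , 559.3, 239.7]), 'orientation': array([0.7, 3.1, 0. ]), 'ft_force': array([-0.4,  0.1,  0.2]), 'moment': array([ 0., -0.,  0.]), 'grasp_force': 0.0, 'width': 87.54516843830176}
```

Run:
```python
import cv2
a=cv2.imread("pics/top0.png")[110:290,190:430]; cv2.imwrite("pics/topc.png",cv2.resize(a,None,fx=3.33,fy=3.33,interpolation=cv2.INTER_CUBIC))
a=cv2.imread("pics/scene0.png")[140:290,160:360]; cv2.imwrite("pics/scenec.png",cv2.resize(a,None,fx=4,fy=4,interpolation=cv2.INTER_CUBIC))
```

```text
(no output)
```

View pics/topc.png

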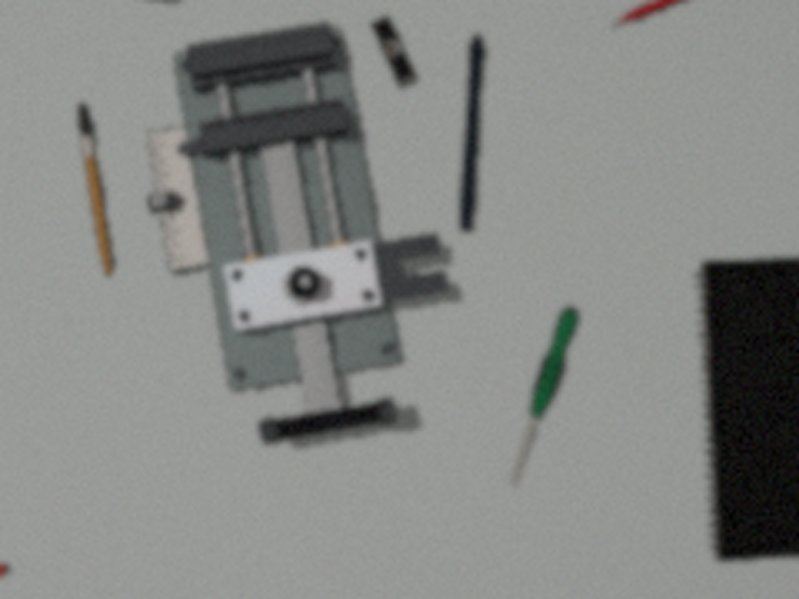

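View pics/scenec.png

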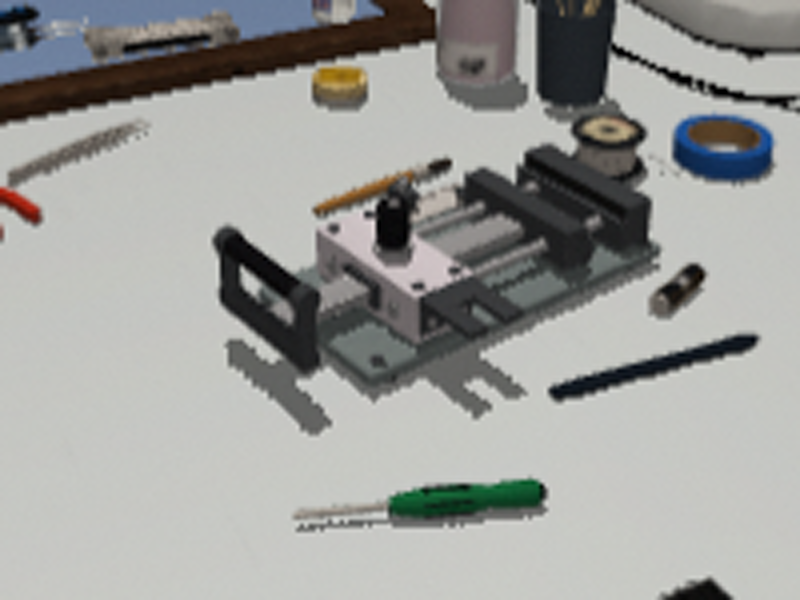

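```bash
cat > m.py <<'E'
from h import *
np.set_printoptions(precision=1,suppress=True)
im=cv2.imread("pics/top0.png"); g=im.min(2)
m=(g[170:220,245:320]>205).astype(np.uint8); n,l,s,c=cv2.connectedComponentsWithStats(m)
for i in range(1,n):
    if s[i,4]>60:
        print(s[i,4]); k=cv2.findContours((l==i).astype(np.uint8),0,2)[0][0]; rc=cv2.minAreaRect(k)
        b=cv2.boxPoints(rc)+[245,170]; w=np.array([atz("top",p,47) for p in b]); print(b,w,w.mean(0),[np.linalg.norm(w[j]-w[j-1]) for j in range(4)])
get_image("top");get_image("scene")
for t,z in(("pin",70),("handle_bar",75),("index_tip",26)):
  q={}
  for n in("top","scene"):
    for r in outline_of(t,n)[:1]:
        M=r["mask"]; ys,xs=np.nonzero(M); q[n]=(xs.mean(),ys.mean()); print(t,n,r["confidence"],M.sum(),q[n],xs.min(),xs.max(),ys.min(),ys.max())
        if t=="handle_bar" and n=="top":
            print(cv2.minAreaRect(np.c_[xs,ys].astype(np.float32)))
  if len(q)==2: print("tri",tri(("top",q["top"]),("scene",q["scene"])))
for u in((244.7,154.4),(245,170.7)): print("tips",atz("top",u,26))
# fork: prong tips in top crop
for u in((435,240),(460,295),(448,258)): print("fork",atz("top",(190+u[0]/3.33,110+u[1]/3.33),47))
for u in((470,307),(510,318)): print("slot",atz("scene",(160+u[0]/4,140+u[1]/4),47))
S=[]
for k in range(4):
  get_image("top");get_image("scene")
  for n in("top","scene"):
    S.append(np.r_[tuple(world(n,pinpoint(t,n)[0]["xyz"]) for t in("pin","bore","notch","jaw_tip","index_tip","handle_bar"))] if all(pinpoint(t,n) for t in("pin","bore","notch","jaw_tip","index_tip","handle_bar")) else np.full(18,np.nan))
for a in (0,1): print(np.nanmean(S[a::2],0).reshape(-1,3),np.nanstd(S[a::2],0).max())
E
python3 m.py
```

```text
pin scene 0.52 122 (np.float64(257.61475409836066), np.float64(196.99180327868854)) 253 262 189 204
handle_bar top 0.95 1379 (np.float64(277.3488034807832), np.float64(184.19579405366207)) 244 308 140 243
((276.06756591796875, 191.9053955078125), (99.46138763427734, 51.128082275390625), 80.53767395019531)
handle_bar scene 0.6 1103 (np.float64(258.24569356301), np.float64(205.5766092475068)) 214 307 182 233
tri (array([581.3,  45.5,  27.5]), np.float64(20.305611671372006))
index_tip scene 0.72 193 (np.float64(277.1139896373057), np.float64(264.2953367875648)) 258 294 261 268
tips [657.6 117.6  26. ]
tips [620.  115.9  26. ]
fork [595.9 -54.9  47. ]
fork [559.2 -72.2  47. ]
fork [584.  -63.8  47. ]
slot [574.7 -42.6  47. ]
slot [589.5 -62.3  47. ]
[[561.4  37.4  48.9]
 [562.9  34.3  48.1]
 [577.4 -39.   46.8]
 [653.3 120.3  27. ]
 [624.8 118.1  23.5]
 [472.9  17.5  68.8]] 1.6369163996076304
[[583.4  83.2  30.8]
 [526.1 133.1  32.7]
 [576.  -39.   49.1]
 [656.4 121.3  26.3]
 [621.6 112.8  22.8]
 [472.4  19.4  69.3]] 137.94962072560128
```

Run:
```python
from h import *
from scipy.optimize import least_squares
np.set_printoptions(precision=1,suppress=True)
C=lambda u,v:(190+(u)/3.33,110+(v)/3.33); D=lambda u,v:(160+u/4,140+v/4)
obs=[("top",C(225,268),(-36,50,47)),("top",C(380,241),(-36,-50,47)),("top",C(384,302),(-80,-50,47)),("top",C(236,331),(-80,50,47)),
("top",C(304,280),(-58,0,80)),("top",C(265,431),(-157,40,75)),("top",C(391,408),(-157,-40,75)),
("top",C(232,389),(-120,60,15)),("top",C(401,360),(-120,-60,15)),
("scene",D(396,194),(-58,0,80)),("scene",D(318,228),(-80,50,47)),("scene",D(420,300),(-80,-50,47)),("scene",D(470,270),(-36,-50,47)),("scene",D(374,384),(-120,-60,15)),
("scene",D(228,232),(-157,40,75)),("scene",D(310,295),(-157,-40,75))]
def W(p,P): c,s=np.cos(p[2]),np.sin(p[2]); P=np.array(P); return np.array([p[0]+c*P[0]-s*P[1],p[1]+s*P[0]+c*P[1],P[2]])
for sel in(("top",),("scene",),("top","scene")):
    O=[o for o in obs if o[0] in sel]
    f=lambda p:np.concatenate([proj(n,W(p,P))[0]-u for n,u,P in O])
    r=least_squares(f,[620,46,.2],loss="soft_l1"); print(sel,r.x.round(3)); print(f(r.x).reshape(-1,2))
p=r.x
inv=lambda w:R.from_rotvec([0,0,-p[2]]).apply(np.array(w)-[p[0],p[1],0])
print("bore",W(p,(-58,0,47)),"bar",W(p,(-157,0,68)))
for n,w in dict(notch1=(577.4,-39,47),notch2=(576,-39,49),jt=(657.6,117.6,26),it=(620,115.9,26),jtn=(654.8,120.5,26),itn=(623.2,115.4,24)).items(): print(n,inv(w))
for u in((470,305),(483,331),(512,318)): print("slot",inv(atz("scene",D(*u),47)))
for u in((437,236),(452,257),(445,276),(460,297),(420,262)): print("slotT",inv(atz("top",C(*u),47)))
o=get_obs(); print(o["t"],o["ee_pos"],R.from_rotvec(o["orientation"]).as_matrix())
a=cv2.imread("pics/scene0.png")[195:235,245:305]; cv2.imwrite("pics/forkc.png",cv2.resize(a,None,fx=13,fy=13,interpolation=cv2.INTER_CUBIC))
a=cv2.imread("pics/top0.png")[140:220,230:340]; cv2.imwrite("pics/top2c.png",cv2.resize(a,None,fx=7,fy=7,interpolation=cv2.INTER_CUBIC))
```

```text
('top',) [621.9  43.8   0.2]
[[-0.  -1.7]
 [-2.5 -0.7]
 [-0.4  0.3]
 [-0.2 -1.1]
 [ 0.6 -0.3]
 [ 1.5  2.6]
 [ 0.1  3.4]
 [-0.5  0.1]
 [ 0.4  0.2]]
('scene',) [622.   45.3   0.2]
[[ 0.1  2. ]
 [-0.  -0. ]
 [ 0.3 -0.8]
 [ 1.9  0.4]
 [ 0.9 -2.1]
 [-1.8  0.7]
 [-2.  -0.3]]
('top', 'scene') [622.1  44.3   0.2]
[[-0.1 -1.6]
 [-2.7 -1.1]
 [-0.3 -0.1]
 [-0.  -1.1]
 [ 0.6 -0.5]
 [ 2.   2.5]
 [ 0.5  3. ]
 [-0.2  0.2]
 [ 0.6 -0.2]
 [-0.   2. ]
 [ 0.1 -0.3]
 [-0.3 -0.8]
 [ 1.6  0.5]
 [ 0.1 -2.2]
 [-2.   0.2]
 [-2.9 -0.6]]
bore [565.2  33.   47. ] bar [468.1  13.7  68. ]
notch1 [-60.1 -73.   47. ]
notch2 [-61.5 -72.8  49. ]
jt [49.1 64.9 26. ]
it [11.9 70.6 26. ]
jtn [46.9 68.3 26. ]
itn [14.9 69.5 24. ]
slot [-62.1 -74.4  47. ]
slot [-73.4 -98.7  47. ]
slot [-51.9 -98.9  47. ]
slotT [-42.6 -94.   47. ]
slotT [ -58.3 -101.4   47. ]
slotT [-70.1 -94.4  47. ]
slotT [ -85.8 -101.8   47. ]
slotT [-57.9 -79.5  47. ]
5.6 [279.  559.3 239.7] [[-0.9  0.4  0. ]
 [ 0.4  0.9  0. ]
 [-0.   0.  -1. ]]
```

View pics/forkc.png

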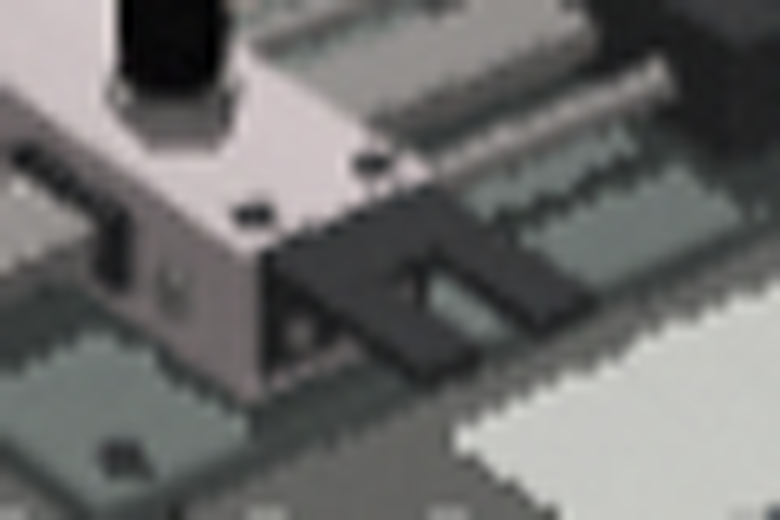

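View pics/top2c.png

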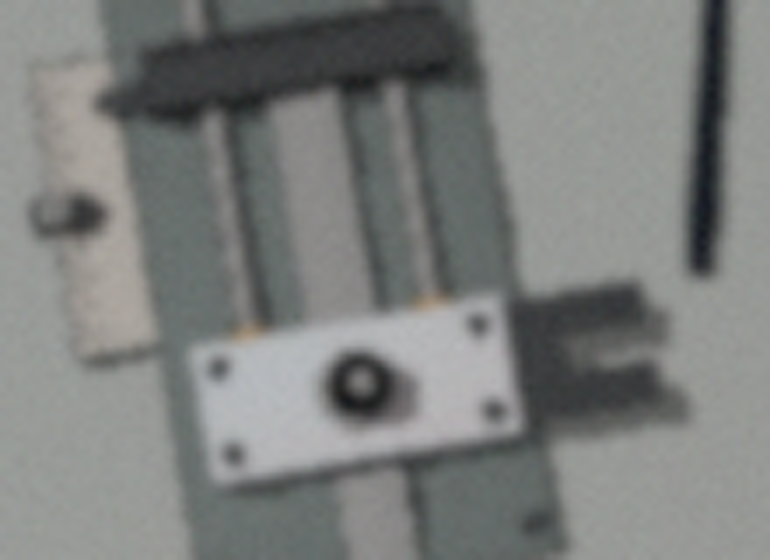

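```bash
cat > fit.py <<'E'
from h import *
from scipy.optimize import least_squares
np.set_printoptions(precision=1,suppress=True)
def mk(x0,y0,s): return lambda u,v:(x0+(u+.5)/s-.5,y0+(v+.5)/s-.5)
C=mk(190,110,3.33); D=mk(160,140,4); E=mk(230,140,7); F=mk(245,195,13)
obs=[("top",E(190,350),(-36,50,47)),("top",E(497,293),(-36,-50,47)),("top",E(523,430),(-80,-50,47)),("top",E(215,485),(-80,50,47)),
("top",E(360,383),(-58,0,80)),
("top",C(232,389),(-120,60,15)),("top",C(401,360),(-120,-60,15)),
("scene",D(318,228),(-80,50,47)),("scene",F(262,250),(-80,-50,47)),("scene",F(430,175),(-36,-50,47)),("scene",F(262,400),(-80,-50,15)),("scene",D(374,384),(-120,-60,15))]
def W(p,P): c,s=np.cos(p[2]),np.sin(p[2]); P=np.array(P); return np.array([p[0]+c*P[0]-s*P[1],p[1]+s*P[0]+c*P[1],P[2]])
def fit(sel):
    O=[o for o in obs if o[0] in sel]
    f=lambda p:np.concatenate([proj(n,W(p,P))[0]-u for n,u,P in O])
    r=least_squares(f,[620,46,.2],loss="soft_l1"); return r.x,f(r.x).reshape(-1,2)
p,_=fit(("top","scene"))
inv=lambda w:R.from_rotvec([0,0,-p[2]]).apply(np.array(w)-[p[0],p[1],0])
if __name__=="__main__":
    for s in(("top",),("scene",),("top","scene")): x,r=fit(s); print(s,x.round(3),*map(str,r))
    print("yaw",p[2],"bore",W(p,(-58,0,47)))
    for u in((430,380),(480,355),(540,335),(595,300)): print("fork S",inv(atz("scene",F(*u),47)), "z41",inv(atz("scene",F(*u),41)))
    for u in((420,262),): print("slot end S",inv(atz("scene",F(*u),47)))
    for u in((637,282),(660,370)): print("fork T",inv(atz("top",E(*u),47)))
    for u in((97,103),(106,214)): print("tips T",inv(atz("top",E(*u),26)))
    print("bar",*[str(inv(tri(("top",C(*a)),("scene",D(*b)))[0])) for a,b in(((265,431),(226,233)),((391,408),(312,296)))])
    for n,w in dict(n1=(577.4,-39,47),n2=(576,-39,49),jtn=(654.8,120.5,26),itn=(623.2,115.4,24),bar=(472.5,18,69),pin=(561.5,37,48),bore=(563,34,48)).items(): print(n,inv(w))
    print(proj("top",[W(p,(-58,-50,47)),W(p,(-58,-70,47)),W(p,(-58,-90,47))])*7-np.array([230,140])*7,proj("scene",[W(p,(-58,-50,47)),W(p,(-58,-70,47)),W(p,(-58,-90,47))])*13-np.array([245,195])*13)
E
python3 fit.py
```

```text
('top',) [621.4  46.4   0.2] [-0.1 -0.2] [0. 0.] [-0.  -0.3] [-0.1 -0.1] [ 0.1 -0.4] [-0.4  0.9] [0.4 0.2]
('scene',) [620.6  45.4   0.2] [-0.2  0.3] [-0.3  0.4] [ 1. -0.] [-0.5  0.3] [ 0.3 -1.8]
('top', 'scene') [621.3  46.3   0.2] [ 0.  -0.2] [0.1 0. ] [ 0.1 -0.2] [-0.  -0.1] [ 0.2 -0.4] [-0.3  1. ] [0.5 0.3] [-0.1 -0. ] [-0.4  0.2] [ 1.  -0.3] [-0.6  0. ] [ 0.2 -2.1]
yaw 0.20392692539640475 bore [564.5  34.5  47. ]
fork S [-81.9 -98.9  47. ] z41 [-76.  -92.5  41. ]
fork S [-70.1 -98.5  47. ] z41 [-64.1 -92.1  41. ]
fork S [ -57.8 -100.3   47. ] z41 [-51.6 -93.9  41. ]
fork S [-42.9 -98.1  47. ] z41 [-36.5 -91.6  41. ]
slot end S [-59.2 -70.2  47. ]
fork T [-40.4 -94.7  47. ]
fork T [-69.5 -96.6  47. ]
tips T [50.8 65.4 26. ]
tips T [14.2 68.9 26. ]
bar [-149.9   43.3   71.8] [-149.2  -40.9   70.7]
n1 [-60.2 -74.6  47. ]
n2 [-61.6 -74.3  49. ]
jtn [47.9 65.9 26. ]
itn [15.9 67.3 24. ]
bar [-151.4    2.4   69. ]
pin [-60.4   3.   48. ]
bore [-59.6  -0.2  48. ]
[[507.6 357.7]
 [568.9 346.5]
 [630.  335.4]] [[345.4 205.2]
 [418.3 253.3]
 [493.6 303.1]]
```

Run:
```python
from fit import *
import warnings
out=[]
for n in("top","scene"):
    im=cv2.imread(f"pics/{n}0.png")
    xs=np.arange(-95,-25,.2); ys=np.arange(-110,-40,.2)
    G=np.array([W(p,(x,y,0)) for y in ys[::-1] for x in xs]); G[:,2]=47
    q=proj(n,G).astype(np.float32).reshape(len(ys),len(xs),2)
    r=cv2.remap(im,q[...,0],q[...,1],cv2.INTER_CUBIC)
    for yy in(-76,-80,-84,-88):
        row=r[int(round((-40.2-yy)/.2))-5:int(round((-40.2-yy)/.2))+5].mean(2).mean(0); print(n,yy,[int(v) for v in row[::10]])
    r=cv2.cvtColor(r,cv2.COLOR_BGR2GRAY); r=cv2.cvtColor(cv2.normalize(r,None,0,255,cv2.NORM_MINMAX),cv2.COLOR_GRAY2BGR)
    for v in range(-90,-25,10): cv2.line(r,(int((v+95)/.2),0),(int((v+95)/.2),6),(0,0,255))
    cv2.line(r,(185,0),(185,350),(0,255,255)); cv2.line(r,(0,174),(350,174),(0,255,255))
    out.append(r)
cv2.imwrite("pics/rect.png",np.hstack(out))
```

```text
top -76 [151, 152, 150, 140, 124, 105, 92, 89, 76, 62, 60, 60, 59, 61, 64, 77, 90, 94, 92, 89, 84, 71, 62, 62, 59, 58, 63, 81, 111, 136, 149, 151, 150, 150, 151]
top -80 [151, 152, 154, 145, 127, 108, 92, 82, 70, 63, 59, 61, 61, 60, 76, 102, 114, 106, 97, 93, 86, 73, 63, 62, 58, 59, 62, 82, 115, 140, 149, 151, 152, 151, 150]
top -84 [150, 150, 149, 140, 123, 103, 94, 83, 68, 60, 62, 60, 59, 63, 81, 108, 118, 107, 95, 91, 86, 73, 62, 57, 56, 55, 60, 80, 109, 136, 149, 151, 152, 152, 152]
top -88 [152, 152, 150, 144, 127, 108, 94, 88, 77, 65, 58, 57, 59, 64, 76, 106, 121, 113, 101, 91, 80, 71, 62, 55, 57, 58, 63, 85, 114, 137, 147, 152, 151, 152, 152]
scene -76 [42, 67, 78, 61, 35, 28, 31, 41, 53, 58, 59, 58, 59, 65, 68, 43, 47, 76, 68, 48, 46, 55, 59, 60, 58, 60, 55, 69, 101, 99, 96, 109, 108, 100, 111]
scene -80 [58, 64, 57, 49, 55, 59, 41, 42, 55, 59, 59, 58, 57, 52, 50, 94, 123, 107, 75, 43, 38, 53, 59, 57, 57, 58, 59, 73, 95, 111, 115, 116, 116, 113, 114]
scene -84 [83, 85, 89, 89, 87, 63, 40, 42, 53, 60, 60, 58, 57, 63, 90, 108, 115, 102, 73, 39, 36, 53, 59, 60, 57, 56, 59, 76, 103, 114, 115, 114, 114, 112, 112]
scene -88 [64, 62, 57, 65, 61, 43, 34, 40, 55, 60, 59, 58, 58, 65, 88, 109, 116, 104, 70, 38, 41, 54, 61, 60, 59, 58, 64, 85, 103, 110, 112, 112, 112, 113, 112]
```

View pics/rect.png

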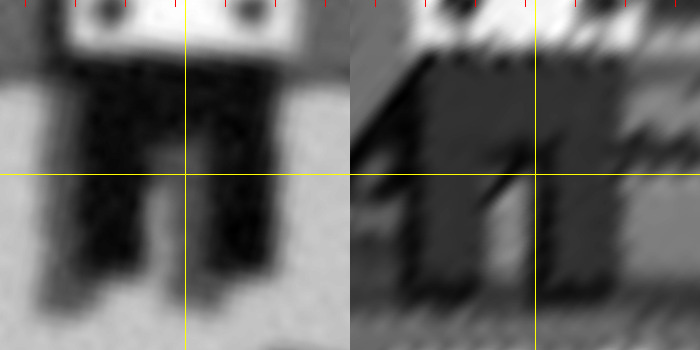

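```bash
cat > rel.py <<'E'
from fit import *
import sys
def rel(P,yaw=p[2]):
    o=get_obs(); R0=R.from_rotvec(o["orientation"]); y=np.array([np.cos(yaw),np.sin(yaw),0]); z=np.array([0,0,-1.])
    best=None
    for s in(1,-1):
        Rt=R.from_matrix(np.c_[np.cross(s*y,z),s*y,z]); v=(R0.inv()*Rt).as_rotvec()
        if best is None or np.linalg.norm(v)<np.linalg.norm(best): best=v
    d=R0.inv().apply(np.array(P)-o["ee_pos"])
    print("shift",(d/200).round(4),"turn",(np.degrees(best)/30).round(4),"q6",o["qpos"][5].round(2),"t",o["t"].round(2),o["ee_pos"].round(1),"F",o["ft_force"].round(1),"w",round(o["width"],1),round(o["grasp_force"],1))
if __name__=="__main__":
    a=list(map(float,sys.argv[1:4])); w=W(p,a); print("world",w); rel(w)
E
python3 rel.py -58 0 130
```

```text
world [564.5  34.5 130. ]Traceback (most recent call last):
  File "rel.py", line 12, in <module>
    a=list(map(float,sys.argv[1:4])); w=W(p,a); print("world",w); rel(w)
                                                                  ~~~^^^
  File "rel.py", line 10, in rel
    print("shift",(d/200).round(4),"turn",(np.degrees(best)/30).round(4),"q6",o["qpos"][5].round(2),"t",o["t"].round(2),o["ee_pos"].round(1),"F",o["ft_force"].round(1),"w",round(o["width"],1),round(o["grasp_force"],1))
                                                                                                        ^^^^^^^^^^^^
AttributeError: 'float' object has no attribute 'round'
```

```bash
sed -i 's/o\["t"\].round(2)/round(o["t"],2)/' rel.py; python3 rel.py -58 0 130
```

```text
world [564.5  34.5 130. ]
shift [-2.4 -1.7  0.5] turn [ 0.  -0.   1.7] q6 -0.02 t 5.6 [279.  559.3 239.7] F [0.1 0.9 0.4] w 87.6 0.0
```

```bash
sed -i 's/precision=1/precision=4/' fit.py; python3 -m jog '-0.97 -0.69 0.1 0 0 0.85 -1;-0.97 -0.69 0.1 0 0 0.85 -1;-0.97 -0.69 0.1 0 0 0.85 -1;-0.97 -0.69 0.1 0 0 0.85 -1;-0.97 -0.69 0.1 0 0 0.85 -1;-0.97 -0.69 0.1 0 0 0.85 -1'; python3 rel.py -58 0 130
```

```text
t: 6.2
ee_pos: [392.2, 345.4, 219.3]
orientation: [1.383, 2.82, -0.003]
ft_force: [0.3, 0.4, -0.2]
width: 87.7
grasp_force: 0.0
world [564.4877  34.5277 130.    ]
shift [-1.7562 -0.2699  0.4485] turn [-0.0023  0.0022  0.8687] q6 0.04 t 6.2 [392.2 345.4 219.3] F [ 0.3  0.4 -0.2] w 87.7 0.0
```

```bash
python3 -m jog '-0.95 -0.15 0.1 0 0 0.87 -1;-0.95 -0.15 0.1 0 0 0.87 -1;-0.95 -0.15 0.1 0 0 0.87 -1;-0.95 -0.15 0.1 0 0 0.87 -1;-0.95 -0.15 0.1 0 0 0.87 -1'; python3 rel.py -58 0 130
```

```text
t: 6.7
ee_pos: [486.2, 178.1, 199.5]
orientation: [1.985, 2.434, 0.0]
ft_force: [-0.2, 0.7, -0.8]
width: 87.7
grasp_force: 0.0
world [564.4877  34.5277 130.    ]
shift [-0.7816  0.2386  0.3479] turn [ 0.0009  0.0011 -0.0019] q6 0.13 t 6.7 [486.2 178.1 199.5] F [-0.2  0.7 -0.8] w 87.7 0.0
```

```bash
python3 -m jog '-0.7816 0.2386 0.34 0 0 0 -1;-0.7816 0.2386 0.34 0 0 0 -1;-0.7816 0.2386 0.34 0 0 0 -1;-0.7816 0.2386 0.34 0 0 0 -1;-0.7816 0.2386 0.34 0 0 0 -1;-0.7816 0.2386 0.34 0 0 0 -1'; python3 rel.py -58 0 71
```

```text
t: 7.3
ee_pos: [563.0, 38.7, 131.5]
orientation: [-1.98, -2.438, 0.0]
ft_force: [-0.2, -0.3, 0.0]
width: 87.7
grasp_force: 0.0
world [564.4877  34.5277  71.    ]
shift [-0.0222  0.0032  0.3026] turn [-0.0012 -0.001   0.0058] q6 -0.16 t 7.3 [563.   38.7 131.5] F [-0.2 -0.3  0. ] w 87.7 0.0
```

```bash
python3 -m jog '0 0 0 0 0 0 -1;0 0 0 0 0 0 -1'; python3 rel.py -58 0 71
```

```text
t: 7.5
ee_pos: [563.0, 39.3, 132.4]
orientation: [1.977, 2.441, 0.001]
ft_force: [0.2, 0.9, 0.7]
width: 88.0
grasp_force: 0.0
world [564.4877  34.5277  71.    ]
shift [-0.025   0.0021  0.3068] turn [ 0.0016 -0.      0.0103] q6 -0.16 t 7.5 [563.   39.3 132.4] F [0.2 0.9 0.7] w 88.0 0.0
```

```bash
python3 -m jog '-0.025 0.0021 0 0 0 0.01 -1;-0.025 0.0021 0.2 0 0 0.01 -1;-0.025 0.0021 0.305 0 0 0.01 -1;-0.025 0.0021 0.305 0 0 0.01 -1;-0.025 0.0021 0.305 0 0 0.01 -1'; python3 rel.py -58 0 71
```

```text
t: 8.0
ee_pos: [564.7, 33.2, 71.0]
orientation: [-1.985, -2.434, 0.0]
ft_force: [-0.0, 0.4, 0.6]
width: 88.0
grasp_force: 0.0
world [564.4877  34.5277  71.    ]
shift [0.0068 0.0003 0.0002] turn [-0.0004 -0.     -0.0028] q6 -0.16 t 8.0 [564.7  33.2  71. ] F [-0.   0.4  0.6] w 88.0 0.0
```

```bash
python3 -m jog '0.005 0 0 0 0 0 1;0.005 0 0 0 0 0 1;0.005 0 0 0 0 0 1;0.005 0 0 0 0 0 1;0.005 0 0 0 0 0 1;0.005 0 0 0 0 0 1'; python3 rel.py -58 0 130
```

```text
t: 8.6
ee_pos: [564.4, 33.9, 70.8]
orientation: [1.986, 2.434, 0.0]
ft_force: [-1.3, 0.6, -0.3]
width: 43.4
grasp_force: 0.0
world [564.4877  34.5277 130.    ]
shift [ 0.0028  0.001  -0.2961] turn [ 0.0001  0.0001 -0.0034] q6 -0.16 t 8.6 [564.4  33.9  70.8] F [-1.3  0.6 -0.3] w 43.4 0.0
```

```bash
python3 -m jog '0 0 0 0 0 0 1;0 0 0 0 0 0 1;0 0 0 0 0 0 1;0 0 0 0 0 0 1;0 0 0 0 0 0 1;0 0 0 0 0 0 1'; python3 rel.py -58 0 130
```

```text
t: 9.2
ee_pos: [564.4, 33.9, 70.6]
orientation: [-1.986, -2.434, 0.0]
ft_force: [0.1, -0.1, -1.1]
width: 19.2
grasp_force: 30.0
world [564.4877  34.5277 130.    ]
shift [ 0.0027  0.0012 -0.2969] turn [-0.0002  0.     -0.0034] q6 -0.16 t 9.2 [564.4  33.9  70.6] F [ 0.1 -0.1 -1.1] w 19.2 30.0
```

```bash
python3 -m jog '0 0 -0.03 0 0 0 1;0 0 -0.09 0 0 0 1;0 0 -0.15 0 0 0 1;0 0 -0.21 0 0 0 1;0 0 -0.21 0 0 0 1;0 0 -0.21 0 0 0 1'; python3 rel.py -60 -76 112.6
python3 - <<'E'
from h import *
save("scene","pics/s1.png");save("top","pics/t1.png")
E
```

```text
t: 9.8
ee_pos: [564.7, 34.0, 113.4]
orientation: [1.985, 2.434, 0.001]
ft_force: [-0.2, -0.1, -1.2]
width: 19.4
grasp_force: 30.0
world [577.9204 -40.3025 112.6   ]
shift [-0.3772 -0.0098  0.0041] turn [ 0.0024  0.0004 -0.0033] q6 -0.16 t 9.8 [564.7  34.  113.4] F [-0.2 -0.1 -1.2] w 19.4 30.0
```

```bash
python3 -m jog '-0.19 -0.005 0 0 0 0 1;-0.377 -0.0098 0 0 0 0 1;-0.377 -0.0098 0 0 0 0 1;-0.377 -0.0098 0 0 0 0 1;-0.377 -0.0098 0 0 0 0 1'; python3 rel.py -60 -76 71
python3 - <<'E'
from fit import *
a=save("scene","pics/s2.png");b=save("top","pics/t2.png")
u=cv2.resize(a[175:235,240:310,::-1],(560,480),interpolation=cv2.INTER_CUBIC)
cv2.imwrite("pics/s2c.png",u)
# expected pin axis tip when lifted 42: project
print(proj("scene",[W(p,(-60,-76,z)) for z in(47,59,89)]))
E
```

```text
t: 10.4
ee_pos: [577.0, -39.7, 112.2]
orientation: [-1.985, -2.433, 0.001]
ft_force: [0.1, 0.1, -0.9]
width: 19.4
grasp_force: 30.0
world [577.9204 -40.3025  71.    ]
shift [-0.0041  0.0039  0.206 ] turn [-0.0021 -0.001  -0.0032] q6 -0.29 t 10.4 [577.  -39.7 112.2] F [ 0.1  0.1 -0.9] w 19.4 30.0
[[278.2382 215.9156]
 [278.4127 211.504 ]
 [278.8608 200.2093]]
```

View pics/s2c.png

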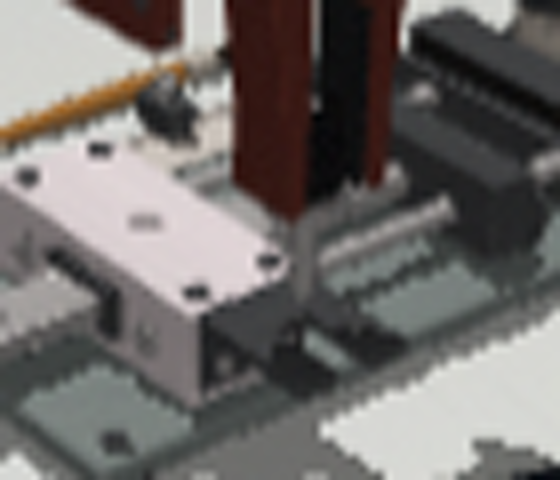

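```bash
python3 -m jog '-0.002 0.003 0 0 0 0 1;-0.002 0.003 0.03 0 0 0 1;-0.002 0.003 0.03 0 0 0 1'; python3 rel.py -60 -76 71
python3 - <<'E'
from fit import *
a=save("scene","pics/s3.png");b=save("top","pics/t3.png")
u=cv2.resize(a[195:235,255:305,::-1],(750,600),interpolation=cv2.INTER_CUBIC)
cv2.imwrite("pics/s3c.png",u)
E
```

```text
t: 10.8
ee_pos: [577.8, -40.1, 105.9]
orientation: [-1.985, -2.434, 0.001]
ft_force: [-0.6, -0.7, -0.8]
width: 19.1
grasp_force: 30.0
world [577.9204 -40.3025  71.    ]
shift [-0.001   0.0006  0.1746] turn [-0.0021 -0.0006 -0.0021] q6 -0.29 t 10.8 [577.8 -40.1 105.9] F [-0.6 -0.7 -0.8] w 19.1 30.0
```

View pics/s3c.png

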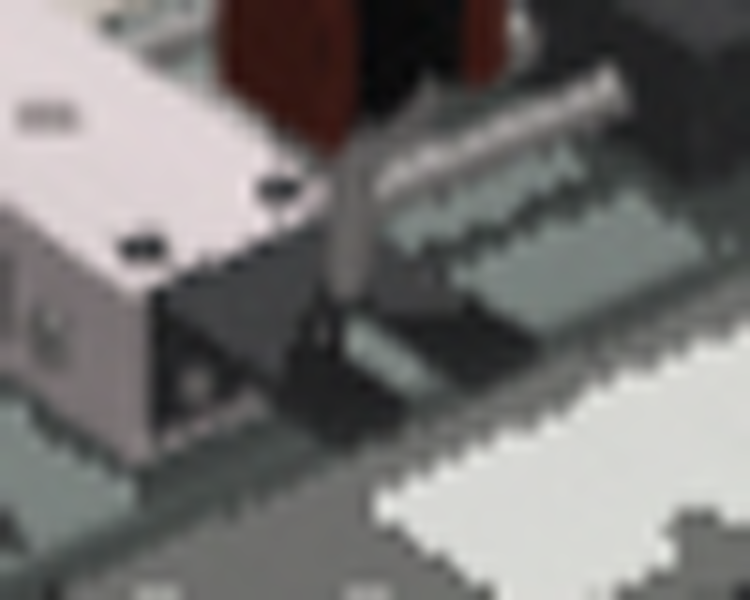

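```bash
python3 -m jog '0 0 0.02 0 0 0 1;0 0 0.035 0 0 0 1;0 0 0.05 0 0 0 1;0 0 0.05 0 0 0 1'; python3 rel.py -60 -76 71
```

```text
t: 11.3
ee_pos: [577.9, -40.6, 96.1]
orientation: [-1.986, -2.434, 0.001]
ft_force: [0.4, 0.4, -1.1]
width: 19.2
grasp_force: 30.0
world [577.9204 -40.3025  71.    ]
shift [0.0013 0.0004 0.1255] turn [-0.0017 -0.0005 -0.0035] q6 -0.29 t 11.3 [577.9 -40.6  96.1] F [ 0.4  0.4 -1.1] w 19.2 30.0
```

```bash
python3 -m jog '0 0 0.04 0 0 0 1;0 0 0.08 0 0 0 1;0 0 0.11 0 0 0 1;0 0 0.12 0 0 0 1;0 0 0.124 0 0 0 1;0 0 0.124 0 0 0 1'; python3 rel.py -60 -76 71
python3 - <<'E'
from h import *
a=save("scene","pics/s4.png")
cv2.imwrite("pics/s4c.png",cv2.resize(a[180:235,245:305,::-1],(600,550),interpolation=cv2.INTER_CUBIC))
E
```

```text
t: 11.9
ee_pos: [578.3, -40.6, 71.8]
orientation: [-1.986, -2.434, 0.0]
ft_force: [-0.1, 0.1, -2.4]
width: 19.3
grasp_force: 30.0
world [577.9204 -40.3025  71.    ]
shift [ 0.0017 -0.0018  0.0039] turn [-0.0001 -0.     -0.0034] q6 -0.29 t 11.9 [578.3 -40.6  71.8] F [-0.1  0.1 -2.4] w 19.3 30.0
```

View pics/s4c.png

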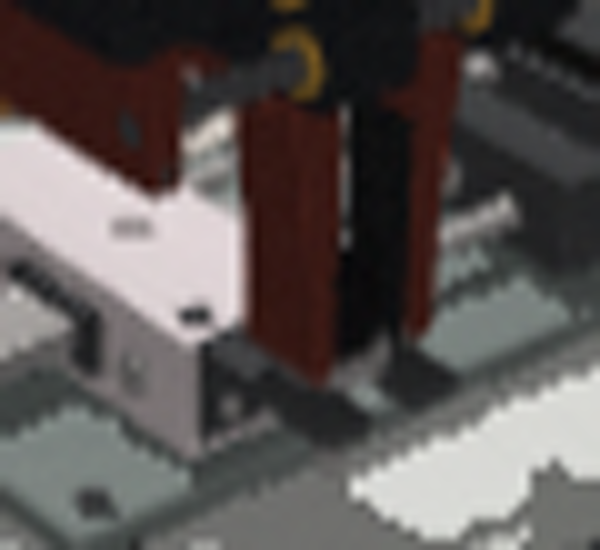

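```bash
python3 -m jog '0 0 0.004 0 0 0 1;0 0 0.007 0 0 0 1;0 0 0.007 0 0 0 1'; python3 rel.py -60 -76 71
```

```text
t: 12.25
ee_pos: [578.4, -40.6, 70.6]
orientation: [1.986, 2.434, 0.0]
ft_force: [0.7, 0.5, -1.7]
width: 19.4
grasp_force: 30.0
world [577.9204 -40.3025  71.    ]
shift [ 0.0019 -0.0022 -0.0019] turn [ 0.0007  0.0002 -0.0033] q6 -0.29 t 12.25 [578.4 -40.6  70.6] F [ 0.7  0.5 -1.7] w 19.4 30.0
```

```bash
python3 -m jog '0 0 0.001 0 0 0 -1;0 0 0.001 0 0 0 -1;0 0 0.001 0 0 0 -1;0 0 0.001 0 0 0 -1;0 0 -0.1 0 0 0 -1;0 0 -0.3 0 0 0 -1;0 0 -0.45 0 0 0 -1;0 0 -0.45 0 0 0 -1'; python3 rel.py -150 0 150
python3 - <<'E'
from fit import *
a=save("scene","pics/s5.png");b=save("top","pics/t5.png")
for n in("top","scene"):
    for t in("pin","handle_bar"):
        for r in pinpoint(t,n)[:1]: print(n,t,inv(world(n,r["xyz"])),r["confidence"])
A=cv2.resize(a[170:245,205:305,::-1],(400,300),interpolation=cv2.INTER_CUBIC);B=cv2.resize(b[140:260,230:390,::-1],(400,300),interpolation=cv2.INTER_CUBIC)
cv2.imwrite("pics/c5.png",np.hstack([A,B]))
E
```

```text
t: 13.05
ee_pos: [581.0, -40.8, 164.7]
orientation: [1.982, 2.429, 0.007]
ft_force: [0.4, 0.4, -0.5]
width: 80.0
grasp_force: 0.0
world [474.3941  15.8962 150.    ]
shift [ 0.3848 -0.4657  0.0691] turn [ 0.0137  0.0041 -0.0034] q6 -0.29 t 13.05 [581.  -40.8 164.7] F [ 0.4  0.4 -0.5] w 80.0 0.0
top handle_bar [-151.6706    4.9845   68.0103] 0.86
scene pin [-204.9651  293.4795    1.8162] 0.74
scene handle_bar [ 38.1469 131.019   -3.0898] 0.71
```

View pics/c5.png

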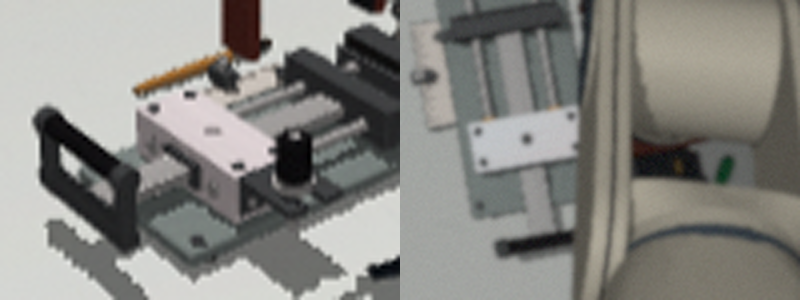

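```bash
python3 -m jog '0.3848 -0.4657 0.07 0 0 0 -1;0.3848 -0.4657 0.07 0 0 0 -1;0.3848 -0.4657 0.07 0 0 0 -1;0.3848 -0.4657 0.07 0 0 0 -1;0.3848 -0.4657 0.07 0 0 0 -1;0.3848 -0.4657 0.07 0 0 0 -1'; python3 rel.py -150 0.5 67
python3 - <<'E'
from fit import *
b=save("top","pics/t6.png")
for t in("jaw_tip","index_tip"):
    for r in pinpoint(t,"top")[:1]: print(t,inv(world("top",r["xyz"])),r["confidence"])
E
```

```text
t: 13.95
ee_pos: [473.2, 15.8, 146.6]
orientation: [1.986, 2.433, 0.001]
ft_force: [0.3, -0.8, 0.4]
width: 87.9
grasp_force: 0.0
world [474.2928  16.3858  67.    ]
shift [0.0021 0.0052 0.3979] turn [ 0.0026  0.0007 -0.004 ] q6 -0.19 t 13.95 [473.2  15.8 146.6] F [ 0.3 -0.8  0.4] w 87.9 0.0
jaw_tip [47.7029 63.0447 23.7832] 0.85
index_tip [21.1886 70.9191 23.6025] 0.47
```

```bash
python3 -m jog '0.002 0.005 0.15 0 0 0 -1;0.002 0.005 0.3 0 0 0 -1;0.002 0.005 0.4 0 0 0 -1;0.002 0.005 0.4 0 0 0 -1'; python3 rel.py -150 0.5 67
```

```text
t: 14.5
ee_pos: [471.3, 16.4, 64.3]
orientation: [-1.984, -2.431, 0.005]
ft_force: [-0.5, 0.1, 0.7]
width: 88.0
grasp_force: 0.0
world [474.2928  16.3858  67.    ]
shift [-0.0029  0.0148 -0.0135] turn [-0.0084 -0.0015 -0.0043] q6 -0.19 t 14.5 [471.3  16.4  64.3] F [-0.5  0.1  0.7] w 88.0 0.0
```

```bash
python3 -m jog '0 0 0 0 0 0 1;0 0 0 0 0 0 1;0 0 0 0 0 0 1;0 0 0 0 0 0 1;0 0 0 0 0 0 1;0 0 0 0 0 0 1;0 0 0 0 0 0 1;0 0 0 0 0 0 1'; python3 rel.py -150 0.5 67
```

```text
t: 15.3
ee_pos: [472.5, 16.7, 66.5]
orientation: [-1.986, -2.434, -0.0]
ft_force: [-0.7, -0.2, -0.8]
width: 27.4
grasp_force: 0.0
world [474.2928  16.3858  67.    ]
shift [-0.0035  0.0085 -0.0025] turn [ 0.     -0.     -0.0034] q6 -0.19 t 15.3 [472.5  16.7  66.5] F [-0.7 -0.2 -0.8] w 27.4 0.0
```

```bash
python3 -m jog '0 0.005 0 0 0 0 1;0 0.005 0 0 0 0 1;0 0.005 0 0 0 0 1;0 0.005 0 0 0 0 1;0 0.005 0 0 0 0 1'; python3 rel.py -150 0.5 67
```

```text
t: 15.8
ee_pos: [473.9, 17.0, 66.5]
orientation: [1.986, 2.434, 0.001]
ft_force: [2.7, 1.3, -3.1]
width: 13.4
grasp_force: 30.0
world [474.2928  16.3858  67.    ]
shift [-0.0033  0.0012 -0.0025] turn [ 0.0017  0.0001 -0.0036] q6 -0.19 t 15.8 [473.9  17.   66.5] F [ 2.7  1.3 -3.1] w 13.4 30.0
```

```bash
python3 -m jog '0 -0.03 0 0 0 0 1;0 -0.07 0 0 0 0 1;0 -0.11 0 0 0 0 1;0 -0.15 0 0 0 0 1;0 -0.15 0 0 0 0 1;0 -0.15 0 0 0 0 1;0 -0.15 0 0 0 0 1'; python3 rel.py -180 0.5 67
python3 - <<'E'
from fit import *
for n in("top","scene"):
    save(n,f"pics/{n}7.png")
xs=np.arange(-10,75,.2); ys=np.arange(90,45,-.2)
G=np.array([W(p,(x,y,26)) for y in ys for x in xs]); q=proj("top",G).astype(np.float32).reshape(len(ys),len(xs),2)
out=[]
for f in("top0","top7"):
    r=cv2.remap(cv2.imread(f"pics/{f}.png"),q[...,0],q[...,1],cv2.INTER_CUBIC); out.append(r)
cv2.imwrite("pics/rect7.png",cv2.resize(np.vstack(out),None,fx=1.3,fy=1.3))
E
```

```text
t: 16.5
ee_pos: [445.9, 11.4, 66.5]
orientation: [1.985, 2.432, 0.005]
ft_force: [7.4, 5.8, -9.1]
width: 13.4
grasp_force: 30.0
world [444.9144  10.3103  67.    ]
shift [-0.0044 -0.0058 -0.0023] turn [ 0.0073  0.0001 -0.0044] q6 -0.2 t 16.5 [445.9  11.4  66.5] F [ 7.4  5.8 -9.1] w 13.4 30.0
```

View pics/rect7.png

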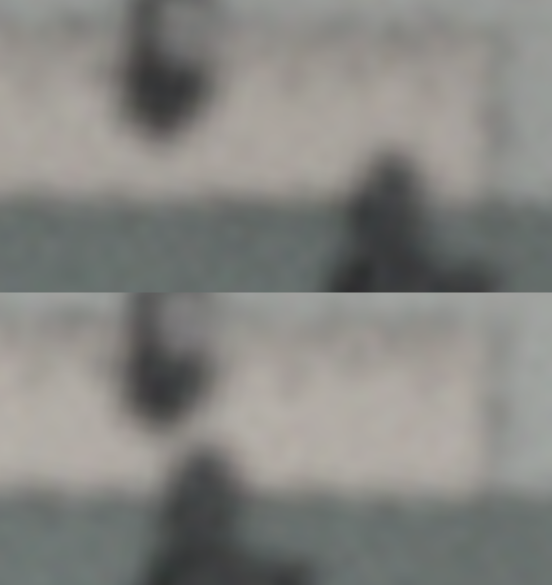

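```bash
cat > tips.py <<'E'
from fit import *
def rect(im,n="top"):
    xs=np.arange(-10,75,.2); ys=np.arange(90,45,-.2)
    G=np.array([W(p,(x,y,26)) for y in ys for x in xs]); q=proj(n,G).astype(np.float32).reshape(len(ys),len(xs),2)
    return xs,ys,cv2.remap(im.astype(np.float32),q[...,0],q[...,1],cv2.INTER_LINEAR).mean(2)
def cen(im,n,x0,x1,y0,y1):
    xs,ys,r=rect(im,n); o=[]
    for y in np.arange(y0,y1,1.):
        row=r[(ys>y-.5)&(ys<=y+.5)][:,(xs>x0)&(xs<x1)].mean(0); d=np.clip(np.percentile(row,80)-row-25,0,None)
        o.append((y,round(float((d*xs[(xs>x0)&(xs<x1)]).sum()/max(d.sum(),1e-6)),2),int(d.max())))
    return o
if __name__=="__main__":
    ims=[get_image("top")[:,:,::-1].astype(float) for _ in range(6)]; im=np.mean(ims,0); cv2.imwrite("pics/t_last.png",im)
    i0=cv2.imread("pics/top0.png")
    print("idx start",cen(i0,"top",5,26,68,78)); print("jaw start",cen(i0,"top",42,60,60,68))
    print("idx now",cen(im,"top",5,26,68,78))
    import sys; c=float(sys.argv[1]); print("jaw now",cen(im,"top",c-8,c+9,60,68))
E
python3 tips.py 21.5; python3 rel.py -180 0.5 67
```

```text
idx start [(np.float64(68.0), 14.64, 10), (np.float64(69.0), 14.73, 23), (np.float64(70.0), 14.7, 37), (np.float64(71.0), 14.72, 46), (np.float64(72.0), 14.82, 51), (np.float64(73.0), 14.85, 54), (np.float64(74.0), 15.0, 52), (np.float64(75.0), 15.15, 50), (np.float64(76.0), 15.27, 46), (np.float64(77.0), 15.2, 45)]
jaw start [(np.float64(60.0), 49.28, 23), (np.float64(61.0), 49.71, 31), (np.float64(62.0), 49.96, 36), (np.float64(63.0), 50.12, 35), (np.float64(64.0), 50.17, 31), (np.float64(65.0), 50.12, 25), (np.float64(66.0), 50.1, 15), (np.float64(67.0), 50.09, 5)]
idx now [(np.float64(68.0), 16.06, 6), (np.float64(69.0), 15.34, 21), (np.float64(70.0), 14.97, 36), (np.float64(71.0), 14.86, 47), (np.float64(72.0), 14.84, 55), (np.float64(73.0), 14.84, 59), (np.float64(74.0), 14.96, 57), (np.float64(75.0), 15.07, 54), (np.float64(76.0), 15.16, 51), (np.float64(77.0), 15.16, 47)]
jaw now [(np.float64(60.0), 21.49, 19), (np.float64(61.0), 21.49, 25), (np.float64(62.0), 21.44, 30), (np.float64(63.0), 21.28, 33), (np.float64(64.0), 21.21, 31), (np.float64(65.0), 21.06, 25), (np.float64(66.0), 20.71, 16), (np.float64(67.0), 19.56, 7)]
world [444.9144  10.3103  67.    ]
shift [-0.0044 -0.0063 -0.0023] turn [ 0.0074  0.0001 -0.0043] q6 -0.2 t 16.9 [446.   11.4  66.5] F [ 7.7  5.7 -8.3] w 13.2 30.0[ WARN:0@5.922] global loadsave.cpp:1063 imwrite_ Unsupported depth image for selected encoder is fallbacked to CV_8U.
```

```bash
python3 -m jog '0 -0.015 0 0 0 0 1;0 -0.028 0 0 0 0 1;0 -0.033 0 0 0 0 1;0 -0.033 0 0 0 0 1;0 -0.033 0 0 0 0 1;0 -0.033 0 0 0 0 1' ; python3 tips.py 15 2>/dev/null|tail -2;  python3 rel.py -180 0.5 67
python3 - <<'E'
from tips import *
im=np.mean([get_image("scene")[:,:,::-1].astype(float) for _ in range(4)],0); cv2.imwrite("pics/s8.png",im)
print([c[1:] for c in cen(im,"scene",3,26,60,80)])
E
```

```text
t: 17.5
ee_pos: [439.7, 10.2, 66.6]
orientation: [1.985, 2.432, 0.005]
ft_force: [8.1, 6.9, -9.5]
width: 13.4
grasp_force: 30.0
idx now [(np.float64(68.0), 15.11, 38), (np.float64(69.0), 15.01, 43), (np.float64(70.0), 14.83, 48), (np.float64(71.0), 14.82, 53), (np.float64(72.0), 14.84, 57), (np.float64(73.0), 14.86, 59), (np.float64(74.0), 14.99, 56), (np.float64(75.0), 15.09, 53), (np.float64(76.0), 15.18, 50), (np.float64(77.0), 15.15, 48)]
jaw now [(np.float64(60.0), 14.76, 17), (np.float64(61.0), 15.09, 24), (np.float64(62.0), 15.31, 32), (np.float64(63.0), 15.48, 37), (np.float64(64.0), 15.53, 38), (np.float64(65.0), 15.47, 36), (np.float64(66.0), 15.46, 33), (np.float64(67.0), 15.26, 33)]
world [444.9144  10.3103  67.    ]
shift [-0.0045  0.0255 -0.0021] turn [ 0.0083  0.0002 -0.0042] q6 -0.21 t 17.8 [439.7  10.2  66.6] F [  8.2   6.8 -10.3] w 13.1 30.0
[(21.32, 10), (21.64, 11), (22.02, 13), (22.68, 10), (23.1, 13), (20.78, 18), (15.1, 25), (12.41, 24), (10.0, 22), (8.98, 27), (9.14, 32), (10.05, 41), (10.43, 49), (10.77, 60), (10.73, 56), (10.44, 44), (10.41, 41), (10.2, 38), (9.67, 35), (8.84, 30)][ WARN:0@3.942] global loadsave.cpp:1063 imwrite_ Unsupported depth image for selected encoder is fallbacked to CV_8U.
```

```bash
python3 -m jog '0 -0.003 0 0 0 0 1;0 -0.003 0 0 0 0 1;0 -0.003 0 0 0 0 1;0 -0.003 0 0 0 0 1' ; python3 tips.py 15 2>/dev/null|tail -2;  python3 - <<'E'
from fit import *
o=get_obs();print(o["t"],o["ft_force"],o["grasp_force"])
for n in("top","scene"):
    D=[]
    for k in range(4):
        get_image(n); a,b=pinpoint("jaw_tip",n),pinpoint("index_tip",n)
        if a and b: D.append((inv(world(n,a[0]["xyz"])),inv(world(n,b[0]["xyz"]))))
    print(n,np.array(D)[:,:,:].mean(0) if D else None)
    r=pinpoint("pin",n); print("pin",[(inv(world(n,x["xyz"])),x["confidence"]) for x in r[:1]])
E
```

```text
t: 18.4
ee_pos: [439.3, 10.1, 66.6]
orientation: [1.985, 2.431, 0.006]
ft_force: [8.3, 8.0, -10.7]
width: 13.2
grasp_force: 30.0
idx now [(np.float64(68.0), 14.78, 43), (np.float64(69.0), 14.82, 47), (np.float64(70.0), 14.72, 51), (np.float64(71.0), 14.76, 54), (np.float64(72.0), 14.8, 58), (np.float64(73.0), 14.81, 59), (np.float64(74.0), 14.96, 56), (np.float64(75.0), 15.1, 53), (np.float64(76.0), 15.22, 50), (np.float64(77.0), 15.21, 47)]
jaw now [(np.float64(60.0), 14.73, 17), (np.float64(61.0), 15.01, 24), (np.float64(62.0), 15.11, 33), (np.float64(63.0), 15.11, 38), (np.float64(64.0), 15.0, 39), (np.float64(65.0), 14.89, 39), (np.float64(66.0), 14.89, 38), (np.float64(67.0), 14.81, 40)]
18.7 [  9.0865   7.2935 -11.0115] 29.992668628692627
top [[11.5528 66.8182 25.99  ]
 [17.6162 69.5404 24.2248]]
pin [(array([-59.4218, -74.8528,  47.9192]), 0.5)]
scene [[13.7292 65.5232 25.7964]
 [30.2983  6.4969  9.7441]]
pin [(array([-64.9847, -72.5408,  48.6881]), 0.55)]
```

```bash
python3 -c "
from workcell import *
print(close_job())"
```

```text
the job is handed in; nothing more can be done
None
```

The pin is parked upright in the fork and released. The jaw is pulled open and still held with the gripper, its pointer opposite the index to about 0.2 mm in the top picture; the network's point estimates, only good to about 4 mm, put it up to 6 mm off. The index has not moved, and the job was handed in at about 19 s.

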